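Carry a patient's open dose tray to the check plate

TASK

A patient's dose, two red wax-shelled boluses, lies loose in the open white tray with the blue handle. Lift that tray, carry it level so that both boluses stay in it all the way, and set it down gently in the middle of the blue round check plate, standing flat on it.

Things in the scene. Friction and masses are not known exactly. Their poses are not given: they have to be found in the camera images.
- dose_tray: White open tray with BLUE bridge handle, loose, about 0.25 kg (orange- and green-handled ones are bystanders). Outside 120 (x) by 84 (y) mm; walls 28 high, 4 thick; floor 4 thick. Handle: bar along tray x over its centre line, 120 long, 14 wide (y), from 62 to 80 mm above the underside, an 8 mm thick upright at each end, free space below it between them. Origin: centre of underside; z up.
- check_plate_top (a point): Centre of the upper face of the BLUE round check plate: a flat disc 160 mm across and 12 mm high, fixed on the counter (this point is 12 mm above the counter), with a low grey rim round its foot. A light grey plate of the same size is a bystander. z up.
- bolus_a_center (a point): Centre of a RED wax-shelled bolus, a hard ball 32 mm across, 20 g, free to roll about on the floor of the blue-handled tray.
- bolus_b_center (a point): Centre of the second red bolus in the same tray, like the first. (The black balls in the green-handled tray are another patient's.)
Things that resemble listed ones, but are neither listed nor needed, are in the scene too. What is shaped like the dose_tray but yellow is not meant.

How it is judged:
By the outcome, as a careful person would: the job done as asked, in the order asked, and still so for the second after the job is handed in, with the robot touching nothing.
It also fails if it takes over 48 s, if anything falls off the work surface, if the arm or the gripper's body presses on something with over 40 N, if the wrist force passes 120 N, or if a joint passes its speed limit or range.

ROBOT

A 7-joint arm with a two-finger parallel gripper is mounted at the origin on the work surface. World frame = base frame: x ahead of the robot, y to its left, z up, the work surface at z = 0. Lengths are in m, angles in rad, forces in N, time in s.
With the tool pointing down it reaches from about 0.4 to 0.85 m from the base axis. Payload 10.4 kg.
Tool frame: the origin (TCP) lies on the centre line of the jaws, within the pads' length; the fingertips stand 17 mm ahead of it and the grasp point (between the pads) lies 2 mm behind it; z points along the fingers, y is the line along which they close (so a half turn about z gives the same grasp; the last joint's range is limited). The gripper opens to 85 mm and grips with 20 to 120 N. Pads are 22 mm wide; open, the fingers measure 114 mm over their backs; the gripper's body (76 mm by 85 mm) begins 54 mm behind the grasp point. The pads swing forward as they close: fully open they stand 13 mm farther back than shut.
Start: joints at [1.165, 0.332, -0.065, 1.46, 0.022, 1.35, -0.088], TCP at [0.233, -0.58, 0.248] pointing down, gripper open.
Joint ranges: [-2.6, 2.6], [-0.5, 2.12], [-1.47, 1.34], [0.16, 2.42], [-1.27, 4.41], [0.06, 2.06], [-2.6, 2.6]. Speed limits (rad/s): [2.22, 2.22, 2.79, 2.79, 3.14, 3.14, 3.14].

INTERFACE

Orientations are given as a unit quaternion [x, y, z, w].
In Python, from workcell import sensors, imaging, order, spotter gives the robot as it stands. The module is installed in compiled form; this text tells all that it offers.
- The arm moves only by the shell command python3 -m inch 'ROWS' [FORCE]. ROWS is JSON, a list that holds one entry, the list of rows, each a list of 7 numbers: the shift along the tool's x, y, z in m, then the turn, a rotation vector about the tool's x, y, z in rad, then the closure, from -1 (fully open) to 1 (shut). In form: [[[x, y, z, ax, ay, az, hand], ...]]. A call has 1 to 10 rows; each row is the pose to reach, as a shift and turn from the pose commanded when the call began, along the tool's axes at that moment; what a row does not reach only later rows make up. A row lasts 1/10 s, in which the tool goes at most 50 mm and 8.59 degrees, less where a joint would pass 70% of its speed; a pose out of reach is approached as far as the arm can. A call with a gripper value outside its range is refused whole. The fingers move at their own pace and stop on an object; FORCE is the grip in N (left out, the last holds). Time passes only in rows, so rows that repeat a pose let the fingers close. It gives the time, the measured TCP pose, the force, the opening and the grip force at its end, in the units of the state.
- sensors.get_obs(): the state, without advancing time (a new reading comes with each control period).
- imaging.camera(name): name is "side" or "top" or "wrist"; returns the picture (480x640x3 uint8, blue, green, red); there is no depth.
- imaging.calibration(name): a dict with "mtx" (3x3 intrinsics, pixels), "R" (3x3) and "t" (3): a world point X has camera coordinates R X + t; the wrist camera has in their place "tool_from_camera" (4x4, takes a point from camera to tool coordinates, whose origin is the TCP and whose axes are the flange's). Camera axes: x right, y down, z forward; pixel columns grow to the right and rows downward; lengths in m; the calibration is good to about 2 mm. A picture is of the moment at which its call begins: read the wrist's pose just before it. calibration takes no time and is no camera call.
- order.hand_in(): hands the job in; it is judged then, once.
Trained networks look in the newest picture that a camera, given by its name, has taken for a name from the list of things; names that differ only in an ending like _2 or _b are one class to them, and where a whole thing is asked for, a point or a joint stands for the part that bears it (a point fixed in the world has none). Each returns a list of dicts, best first, with "conf" (0 to 1); they miss things now and then, are a little off and sometimes report something else, mostly with a low value. They report only what shows in the picture. A call takes as long as a camera call. They do not tell look-alikes from the thing itself.
- spotter.look_for(label, camera): "pixel" ([column, row] in pixels, amid what is visible of it).
The state is a dict: "clock": time; "joint_pos": joint angles; "joint_velocities": joint speeds; "tau": joint torques, N m; "position": TCP position; "ee_rot": TCP orientation; "ft_force": force on the tool from outside, world axes, zero at the start; "torque": the same for the moment, N m; "grip_width": opening from 0.0 (shut) to 1.0 (fully open); "grasp_force": force on a finger pad.
Only numpy, scipy, OpenCV 4.12 (cv2) and the standard library are available. Lean on these libraries where they do the work, as an engineer would, in place of code of your own. Each camera call takes 0.05 s, during which the arm holds its last target. There are 200 camera calls.

## Working session

There is one attempt and no reset: what is moved stays moved. The work goes in short steps, Python scripts to look and compute and a shell command to move; the robot and the scene stay as the last step left them, time stands still between calls to the robot, and variables do not carry over. Pictures are saved under pics/ and viewed, at most 10 in all, crops included, and the job is handed in when it is done.

```bash
mkdir -p pics; python3 - <<'E'
from workcell import sensors, imaging, spotter
import cv2,numpy as np
o=sensors.get_obs();print(o["clock"],o["position"],o["ee_rot"],o["grip_width"])
for c in("top","side"):
    cv2.imwrite(f"pics/{c}1.png",imaging.camera(c))
    k=imaging.calibration(c);print(c,k["mtx"].tolist(),k["R"].tolist(),k["t"])
    for l in("dose_tray","check_plate_top","bolus_a_center"):
        print(c,l,[(np.round(d["pixel"]).tolist(),round(d["conf"],2)) for d in spotter.look_for(l,c)])
E
```

```text
0.0 [ 0.23331546 -0.57944407  0.24751773] [ 9.81736870e-01  1.90242521e-01 -1.61758333e-04 -6.89707446e-04] 0.9976505333734392
top [[438.4585514545685, 0.0, 318.9320278586496], [0.0, 438.4585514545685, 242.38516745561918], [0.0, 0.0, 1.0]] [[-0.0003705735981979128, -0.9999935619312671, 0.003569141524964649], [-0.9900762769947637, -0.0001346795838164896, -0.14053094888172124], [0.14053052482430842, -0.00358579941248969, -0.9900698529069439]] [-0.08645147  0.53762349  0.85732687]
top dose_tray [([526.0, 296.0], 0.9), ([350.0, 177.0], 0.69)]
top check_plate_top [([416.0, 282.0], 0.87)]
top bolus_a_center [([364.0, 166.0], 0.54)]
side [[621.1681818492247, 0.0, 323.47210419770335], [0.0, 621.1681818492247, 229.045972606256], [0.0, 0.0, 1.0]] [[-0.6896332825548994, -0.7240138594197386, 0.014486785726609575], [-0.5510402915179033, 0.511683781537712, -0.6591921607810053], [0.46985160712337454, -0.4625836563038102, -0.7518349740496117]] [0.28467666 0.37579362 1.28098982]
side dose_tray [([296.0, 197.0], 0.76), ([456.0, 185.0], 0.67)]
side check_plate_top [([393.0, 219.0], 0.88)]
side bolus_a_center []
```

View pics/top1.png

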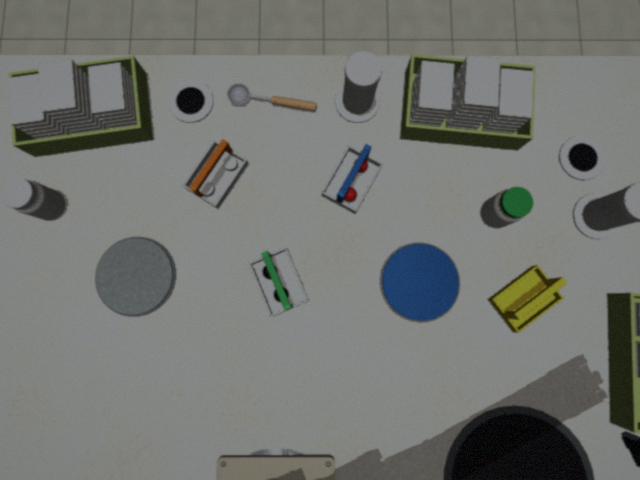

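View pics/side1.png

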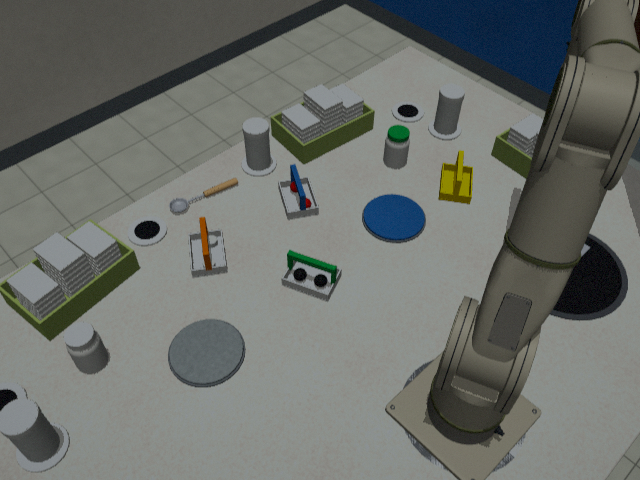

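The pictures show these candidates (top image):
- Blue-handled tray with two red balls at about (352,180).
- Look-alikes: orange tray (215,174), green tray with black balls (279,281), yellow tray (527,297).
- Blue plate (420,282), and the grey bystander plate (135,276).

I choose the tray at (352,180) and the plate at (420,282). The tall grey cylinder at (360,85) is close behind the tray.

```bash
cat > h.py <<'E'
import cv2,numpy as np
from workcell import imaging
from scipy.spatial.transform import Rotation as Ro
def ray(px,cam,z,pose=None):
    k=imaging.calibration(cam);d=np.linalg.inv(k["mtx"])@[px[0],px[1],1]
    if pose is None: R,c=k["R"].T,-k["R"].T@k["t"]
    else:
        T=np.eye(4);T[:3,:3]=Ro.from_quat(pose["ee_rot"]).as_matrix();T[:3,3]=pose["position"]
        T=T@k["tool_from_camera"];R,c=T[:3,:3],T[:3,3]
    d=R@d;return c+d*(z-c[2])/d[2]
def blue(im):
    h=cv2.cvtColor(im,cv2.COLOR_BGR2HSV)
    m=cv2.inRange(h,(100,120,50),(125,255,255))
    return m
def blobs(m,amin):
    cs,_=cv2.findContours(m,cv2.RETR_EXTERNAL,cv2.CHAIN_APPROX_NONE)
    return [c for c in cs if cv2.contourArea(c)>amin]
E
python3 - <<'E'
from h import *
from workcell import sensors
im=cv2.imread("pics/top1.png")
cv2.imwrite("pics/crop1.png",cv2.resize(im[130:230,300:430],None,fx=5,fy=5,interpolation=cv2.INTER_CUBIC))
for cam in("top","side"):
  im=cv2.imread(f"pics/{cam}1.png")
  for c in blobs(blue(im),60):
    r=cv2.minAreaRect(c);b=cv2.boxPoints(r);x,y,w,h=cv2.boundingRect(c)
    print(cam,r,x,y,w,h)
    if max(r[1])>150: continue
    if min(r[1])>30: print(" plate",ray(r[0],cam,.012))
    else:
        b=b.astype(float); e=[(b[i]+b[(i+1)%4])/2 for i in range(4)]
        e=sorted(e,key=lambda p:-np.hypot(*(p-r[0])))[:2]
        a,c2=[ray(p,cam,.075) for p in e]
        print(" handle",(a+c2)/2,np.linalg.norm(a-c2),np.degrees(np.arctan2(*(a-c2)[[1,0]])))
o=sensors.get_obs();print(Ro.from_quat(o["ee_rot"]).as_matrix().round(3), o["joint_pos"])
print(imaging.calibration("wrist"))
E
```

```text
top ((420.5, 281.5), (75.0, 75.0), 90.0) 383 244 76 76
 plate [ 0.45925982 -0.29762426  0.012     ]
top ((353.892333984375, 170.93846130371094), (6.9459452629089355, 58.29631805419922), 29.744882583618164) 338 145 33 53
 handle [ 0.67746598 -0.15675635  0.075     ] 0.12048877810773564 -29.43089538937759
side ((394.0, 217.0), (44.0, 60.0), 90.0) 364 195 61 45
 plate [ 0.45319653 -0.29231317  0.012     ]
side ((297.7850646972656, 186.89817810058594), (45.80901336669922, 8.81201171875), 70.34617614746094) 290 165 16 45
 handle [ 0.66056003 -0.14219168  0.075     ] 0.16261840939316505 -27.92410642088307
side ((472.5, 47.0), (94.0, 209.0), 90.0) 368 0 210 95
[[ 0.928  0.374 -0.   ]
 [ 0.374 -0.928  0.   ]
 [ 0.    -0.    -1.   ]] [ 1.16539365  0.33232657 -0.06470802  1.46022174  0.02159592  1.34990255
 -0.0884936 ]
{'mtx': array([[350.05219437,   0.        , 321.37369221],
       [  0.        , 350.05219437, 241.55472147],
       [  0.        ,   0.        ,   1.        ]]), 'tool_from_camera': array([[ 3.22892275e-04, -9.54908407e-01, -2.96900370e-01,
         7.51816554e-02],
       [ 9.99999948e-01,  3.01842299e-04,  1.16741213e-04,
        -1.47066692e-04],
       [-2.18600756e-05, -2.96900392e-01,  9.54908455e-01,
        -1.26186688e-01],
       [ 0.00000000e+00,  0.00000000e+00,  0.00000000e+00,
         1.00000000e+00]])}
```

View pics/crop1.png

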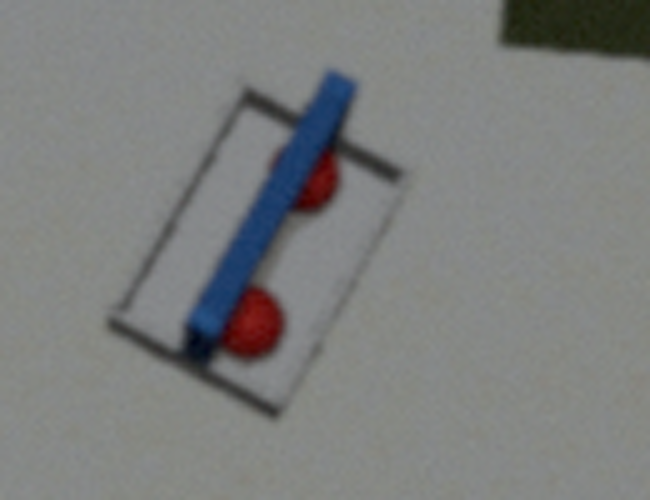

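The crop confirms it: blue handle at about (354,171) full-frame, with two red balls below it. Going above it now.

```bash
python3 -m inch '[[[0.03,-0.01,0,0,0,0.1,-1],[0.07,-0.03,0,0,0,0.2,-1],[0.11,-0.045,0,0,0,0.3,-1],[0.15,-0.06,0,0,0,0.4,-1],[0.19,-0.075,0,0,0,0.5,-1],[0.23,-0.09,0,0,0,0.6,-1],[0.27,-0.11,0,0,0,0.7,-1],[0.31,-0.125,0,0,0,0.8,-1],[0.35,-0.14,0,0,0,0.9,-1],[0.39,-0.156,0,0,0,0.9,-1]]]'
```

```text
clock: 1.4
position: [0.5381, -0.2882, 0.2485]
ee_rot: [0.966, -0.258, 0.0, 0.0]
ft_force: [0.3, 0.0, 0.1]
grip_width: 0.998
grasp_force: 0.0
```

```bash
python3 -m inch '[[[0.01,-0.035,0.005,0,0,0,-1],[0.02,-0.075,0.01,0,0,0,-1],[0.035,-0.115,0.02,0,0,0,-1],[0.045,-0.155,0.025,0,0,0,-1],[0.054,-0.178,0.03,0,0,0,-1],[0.054,-0.183,0.03,0,0,0,-1],[0.054,-0.183,0.03,0,0,0,-1]]]'
python3 - <<'E'
from h import *
from workcell import sensors
o=sensors.get_obs();im=imaging.camera("wrist");cv2.imwrite("pics/w1.png",im)
R=Ro.from_quat(o["ee_rot"]).as_matrix();print(o["position"],R.round(3).tolist())
for c in blobs(blue(im),300):
    r=cv2.minAreaRect(c);b=cv2.boxPoints(r).astype(float)
    q=np.array([ray(p,"wrist",.08,o) for p in b]);print(r,q.mean(0),((q-o["position"])@R).round(4).tolist())
E
```

```text
clock: 2.1
position: [0.6745, -0.1563, 0.2179]
ee_rot: [0.967, -0.255, -0.0, -0.0]
ft_force: [0.1, -0.8, -0.8]
grip_width: 1.0
grasp_force: 0.0
[ 0.67446991 -0.15629354  0.21789941] [[0.87, -0.493, -0.001], [-0.493, -0.87, 0.0], [-0.001, 0.0, -1.0]]
((542.7640991210938, 309.34954833984375), (130.0445098876953, 132.1903839111328), 49.02825927734375) [ 0.52080051 -0.28452491  0.08      ] [[-0.0611, 0.1082, 0.138], [0.0132, 0.1773, 0.1379], [-0.0719, 0.266, 0.138], [-0.1614, 0.1979, 0.138]]
((318.0, 225.0), (150.0, 18.0), 90.0) [ 0.67783071 -0.15569422  0.08      ] [[0.0633, -0.0086, 0.1379], [0.0633, 0.0045, 0.1379], [-0.0578, 0.0052, 0.1379], [-0.0578, -0.0098, 0.1379]]
```

View pics/w1.png

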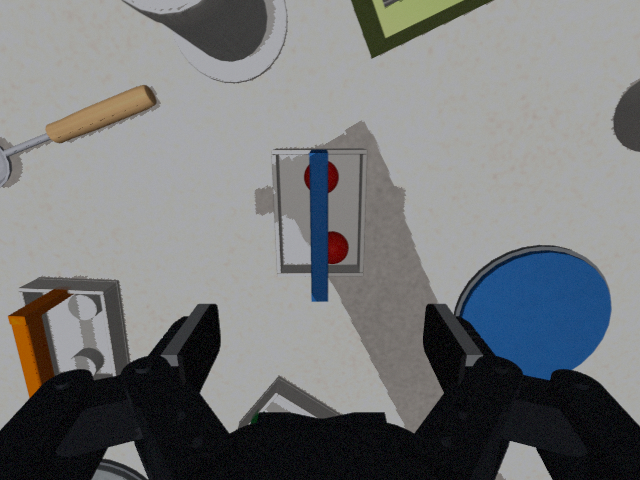

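The wrist view shows the blue handle upright at (318,225), centred between the jaws, with both red balls at (321,177) and (333,247). Offset is +3 mm in x and −2 mm in y. Descending.

```bash
python3 -m inch '[[[0.003,-0.002,0.02,0,0,0,-0.5],[0.003,-0.002,0.05,0,0,0,-0.2],[0.003,-0.002,0.08,0,0,0,0],[0.003,-0.002,0.105,0,0,0,0],[0.003,-0.002,0.125,0,0,0,0],[0.003,-0.002,0.14,0,0,0,0],[0.003,-0.002,0.147,0,0,0,0],[0.003,-0.002,0.149,0,0,0,0],[0.003,-0.002,0.149,0,0,0,0.2],[0.003,-0.002,0.149,0,0,0,0.35]]]' 30
python3 -m inch '[[[0,0,0,0,0,0,0.45],[0,0,0,0,0,0,0.5],[0,0,0,0,0,0,0.55],[0,0,0,0,0,0,0.6],[0,0,0,0,0,0,0.65],[0,0,0,0,0,0,0.7],[0,0,0,0,0,0,0.8],[0,0,0,0,0,0,1],[0,0,0,0,0,0,1],[0,0,0,0,0,0,1]]]' 30
```

```text
clock: 3.15
position: [0.6786, -0.157, 0.0706]
ee_rot: [0.967, -0.256, 0.001, -0.0]
ft_force: [0.3, 0.7, -0.1]
grip_width: 0.332
grasp_force: 0.0
clock: 4.15
position: [0.6781, -0.1565, 0.0694]
ee_rot: [0.967, -0.256, 0.0, -0.0]
ft_force: [0.9, 3.3, 1.6]
grip_width: 0.159
grasp_force: 29.8
```

```bash
python3 -m inch '[[[0,0,0,0,0,0,1],[0,0,0,0,0,0,1],[0,0,-0.001,0,0,0,1],[0,0,-0.003,0,0,0,1],[0,0,-0.007,0,0,0,1],[0,0,-0.012,0,0,0,1],[0,0,-0.018,0,0,0,1],[0,0,-0.024,0,0,0,1],[0,0,-0.03,0,0,0,1],[0,0,-0.036,0,0,0,1]]]' 60
python3 -m inch '[[[0,0,-0.006,0,0,0,1],[0,0,-0.012,0,0,0,1],[0,0,-0.017,0,0,0,1],[0,0,-0.021,0,0,0,1],[0,0,-0.023,0,0,0,1],[0,0,-0.024,0,0,0,1],[0,0,-0.024,0,0,0,1]]]'
python3 - <<'E'
from h import *
from workcell import sensors
o=sensors.get_obs();im=imaging.camera("wrist");cv2.imwrite("pics/w2.png",im)
R=Ro.from_quat(o["ee_rot"]).as_matrix();p=ray((420.5,281.5),"top",.012);print(o["position"],R.round(4).tolist(),o["ft_force"])
for t in (np.array([.4593,-.2976,.0]),np.array([.4532,-.2923,.0])): print((t-o["position"])@R)
h=cv2.cvtColor(im,cv2.COLOR_BGR2HSV)
w1=cv2.imread("pics/w1.png")
# plate from the earlier high wrist view: fit ellipse, pose at that time
P=dict(position=[.67447,-.15629,.2179],ee_rot=[.967,-.255,0,0])
for c in blobs(blue(w1),5000):
    (cx,cy),*_=cv2.fitEllipse(c);print("plate wrist",ray((cx,cy),"wrist",.012,P))
E
```

```text
clock: 5.15
position: [0.6781, -0.1568, 0.106]
ee_rot: [0.967, -0.256, 0.0, 0.0]
ft_force: [-0.1, 1.0, -3.0]
grip_width: 0.155
grasp_force: 59.1
clock: 5.85
position: [0.678, -0.1568, 0.1293]
ee_rot: [0.967, -0.256, -0.0, 0.0]
ft_force: [-0.5, 0.2, -3.3]
grip_width: 0.152
grasp_force: 59.1
[ 0.67795532 -0.15676451  0.12927187] [[0.8692, -0.4944, -0.0001], [-0.4944, -0.8692, -0.0001], [-0.0, 0.0001, -1.0]] [-0.47320521  0.21603211 -3.26655248]
[-0.12042149  0.23051256  0.12930053]
[-0.12834418  0.22892169  0.12930069]
plate wrist [ 0.46831742 -0.30585422  0.012     ]
```

View pics/w2.png

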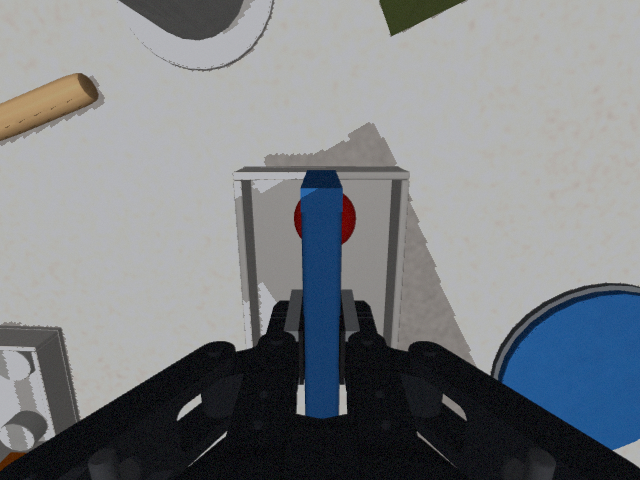

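The tray is lifted: handle gripped at mid-length (321,300), tray level, one ball visible at (325,218), the other hidden by the gripper. The force reading fits tray plus balls. Carrying smoothly.

```bash
python3 -m inch '[[[0,0.001,0,0,0,0,1],[-0.002,0.003,0,0,0,0,1],[-0.004,0.007,0,0,0,0,1],[-0.007,0.013,0,0,0,0,1],[-0.010,0.020,0,0,0,0,1],[-0.015,0.028,0,0,0,0,1],[-0.020,0.037,0,0,0,0,1],[-0.024,0.046,0,0,0,0,1],[-0.030,0.056,0,0,0,0,1],[-0.035,0.067,0,0,0,0,1]]]' >/dev/null
python3 -m inch '[[[-0.0055,0.0104,0,0,0,0,1],[-0.011,0.021,0,0,0,0,1],[-0.0165,0.031,0,0,0,0,1],[-0.022,0.042,0,0,0,0,1],[-0.0275,0.052,0,0,0,0,1],[-0.033,0.062,0,0,0,0,1],[-0.0385,0.073,0,0,0,0,1],[-0.044,0.083,0,0,0,0,1],[-0.0495,0.094,0,0,0,0,1],[-0.055,0.104,0,0,0,0,1]]]'
python3 -m inch '[[[-0.005,0.0092,0,0,0,0,1],[-0.01,0.0185,0,0,0,0,1],[-0.015,0.0275,0,0,0,0,1],[-0.019,0.036,0,0,0,0,1],[-0.023,0.043,0,0,0,0,1],[-0.026,0.049,0,0,0,0,1],[-0.028,0.053,0,0,0,0,1],[-0.030,0.056,0,0,0,0,1],[-0.0315,0.059,0,0,0,0,1],[-0.032,0.060,0,0,0,0,1]]]'
python3 - <<'E'
from h import *
from workcell import sensors
o=sensors.get_obs();print(o["position"])
for n in("top","side","wrist"): cv2.imwrite(f"pics/{n}3.png",imaging.camera(n))
from scipy.optimize import least_squares
def circ(c,cam):
    q=np.array([ray(p,cam,.012)[:2] for p in c[:,0,:].astype(float)+0.0])
    return least_squares(lambda v:np.hypot(*(q-v[:2]).T)-v[2],[*q.mean(0),.08],loss="soft_l1",f_scale=.001).x
for cam in("top","side"):
    im=cv2.imread(f"pics/{cam}1.png")
    for c in blobs(blue(im),1000):
        if cv2.contourArea(c)<8000 and not(cv2.boundingRect(c)[1]<5): print(cam,circ(c,cam))
t,s=[cv2.imread(f"pics/{n}3.png") for n in("top","side")]
cv2.imwrite("pics/c3.png",np.hstack([cv2.resize(t[200:360,340:500],(400,400)),cv2.resize(s[120:280,310:470],(400,400))]))
E
```

```text
clock: 7.9
position: [0.5143, -0.2616, 0.1293]
ee_rot: [0.967, -0.256, 0.0, 0.0]
ft_force: [-1.1, -0.5, -2.9]
grip_width: 0.15
grasp_force: 59.1
clock: 8.9
position: [0.4576, -0.2974, 0.1293]
ee_rot: [0.967, -0.256, 0.0, 0.0]
ft_force: [0.5, -0.1, -2.8]
grip_width: 0.156
grasp_force: 59.1
[ 0.45756065 -0.29737419  0.12932536]
top [ 0.45971342 -0.29678931  0.07790686]
side [ 0.45543924 -0.2936925   0.07865508]
```

View pics/c3.png

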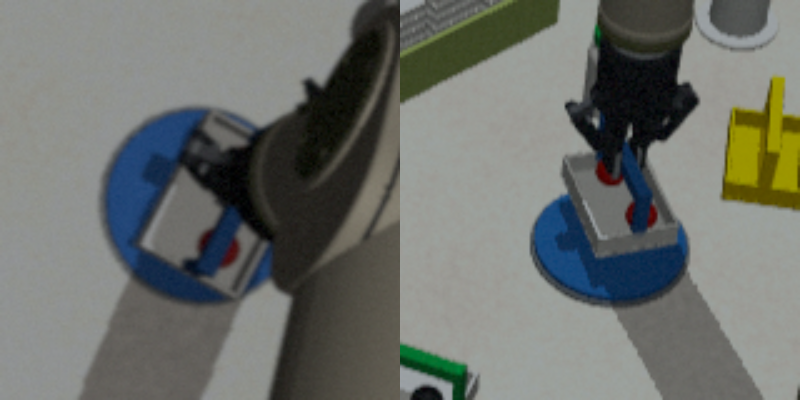

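View pics/wrist3.png

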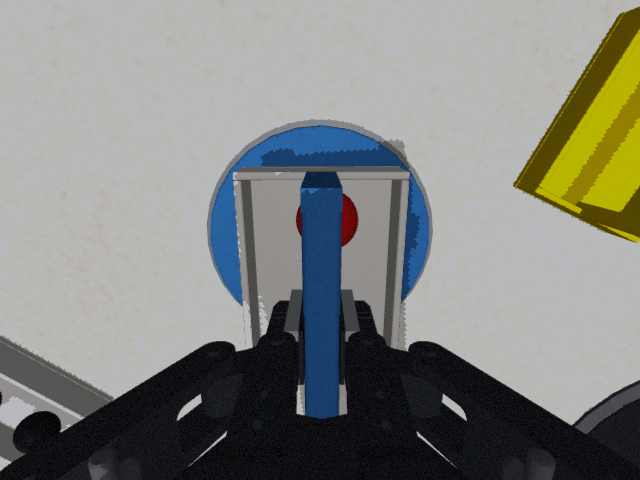

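Side crop: both red balls are in the tray (at crop pixels (608,172) and (641,213)). The wrist view shows the plate's blue disc spanning columns 212–428 with its far edge at row 126. That puts its centre within about 2 mm of the TCP, so I can lower.

```bash
python3 -m inch '[[[0,0,0.002,0,0,0,1],[0,0,0.006,0,0,0,1],[0,0,0.012,0,0,0,1],[0,0,0.018,0,0,0,1],[0,0,0.024,0,0,0,1],[0,0,0.03,0,0,0,1],[0,0,0.035,0,0,0,1],[0,0,0.039,0,0,0,1],[0,0,0.042,0,0,0,1],[0,0,0.044,0,0,0,1]]]'
python3 -m inch '[[[0,0,0.0005,0,0,0,1],[0,0,0.001,0,0,0,1],[0,0,0.0015,0,0,0,1],[0,0,0.002,0,0,0,1],[0,0,0.0025,0,0,0,1],[0,0,0.003,0,0,0,1],[0,0,0.003,0,0,0,1],[0,0,0.003,0,0,0,1]]]'
```

```text
clock: 10.05
position: [0.4577, -0.2972, 0.0851]
ee_rot: [0.967, -0.256, -0.0, 0.0]
ft_force: [-0.1, -0.7, -2.9]
grip_width: 0.152
grasp_force: 59.1
clock: 10.85
position: [0.4577, -0.2973, 0.0823]
ee_rot: [0.967, -0.256, 0.0, 0.0]
ft_force: [0.5, 0.8, -4.0]
grip_width: 0.151
grasp_force: 59.1
```

```bash
python3 -m inch '[[[0,0,0.0003,0,0,0,1],[0,0,0.0006,0,0,0,1],[0,0,0.0009,0,0,0,1],[0,0,0.0012,0,0,0,1],[0,0,0.0012,0,0,0,1],[0,0,0.0012,0,0,0,1]]]'
```

```text
clock: 11.45
position: [0.4578, -0.2972, 0.0813]
ee_rot: [0.967, -0.256, 0.0, -0.0]
ft_force: [-1.0, 1.4, 1.8]
grip_width: 0.155
grasp_force: 59.6
```

Contact: the plate now carries the tray. Releasing.

```bash
python3 -m inch '[[[0,0,0,0,0,0,1],[0,0,0,0,0,0,1],[0,0,0,0,0,0,1],[0,0,0,0,0,0,0.65],[0,0,0,0,0,0,0.6],[0,0,0,0,0,0,0.5],[0,0,0,0,0,0,0.4],[0,0,0,0,0,0,0.2],[0,0,0,0,0,0,0],[0,0,0,0,0,0,0]]]' 20
python3 -m inch '[[[0,0,-0.003,0,0,0,0],[0,0,-0.01,0,0,0,0],[0,0,-0.025,0,0,0,0],[0,0,-0.045,0,0,0,0],[0,0,-0.07,0,0,0,0],[0,0,-0.1,0,0,0,0],[0,0,-0.13,0,0,0,0],[0,0,-0.14,0,0,0,0],[0,0,-0.14,0,0,0,0],[0,0,-0.14,0,0,0,0]]]'
python3 - <<'E'
from h import *
from workcell import sensors
o=sensors.get_obs();im=imaging.camera("wrist");cv2.imwrite("pics/w4.png",im)
s=imaging.camera("side");im=im[60:420,100:540]
cv2.imwrite("pics/c4.png",np.hstack([cv2.resize(im,(440,360)),cv2.resize(s[120:280,310:470],(360,360))]))
E
```

```text
clock: 12.45
position: [0.4578, -0.2973, 0.0811]
ee_rot: [0.967, -0.256, 0.0, 0.0]
ft_force: [-1.0, -0.8, -0.4]
grip_width: 0.499
grasp_force: 0.0
clock: 13.45
position: [0.4574, -0.2971, 0.2206]
ee_rot: [0.967, -0.256, -0.0, -0.0]
ft_force: [-0.0, 0.0, -0.7]
grip_width: 0.503
grasp_force: 0.0
```

View pics/c4.png

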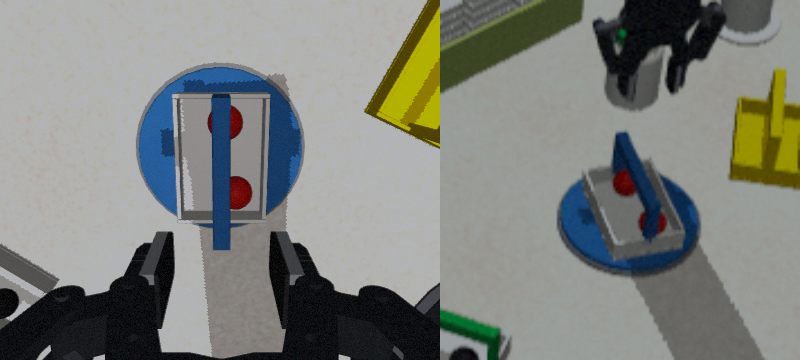

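Left crop: the tray stands level on the blue disc (tray centre about (222,158), disc centre about (219,147), and the gap is only parallax). Computed offset is about 2 mm or less. Both red balls are inside and the gripper is clear.

```bash
python3 -c "
from workcell import order
print(order.hand_in())"
```

```text
the job is handed in; nothing more can be done
None
```

The blue-handled tray stands flat on the blue check plate, within about 2 mm of its centre, with both red boluses in it; the gripper is clear and the job was handed in at about 13.6 s.

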